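# Put the cast wax tablets away in the slotted curing box

### The job

Lift the lid off the wooden curing box and lay it flat on the blue mat, then take every coloured wax tablet from the white cooling stands and stand it upright on its bottom edge in a free slot of the box, right down on the floor of the box, without knocking or forcing it since it is brittle. When all are in, put the lid back on the box so that it drops fully home, flat and square. Leave the cream tablet that is already in the box, and everything else on the table, where it is.

Things in the scene. Friction and masses are not known exactly. Their poses are not given: they have to be found in the camera images.
- crate: fixed open wooden box, outside 280 (x) x 114 (y) x 115 mm high, walls and floor 8 mm. Five slots in a row along its x, 46 mm apart, between solid dividers with tops 46 mm above the table; each slot is 20 mm wide (x), 98 mm long (y), open down to the floor. Inside of the end walls: 40 mm from the end slots' middles. Origin: centre of its underside, on the table, z up. Yaw within 0.12 rad
- slot0 (a point): middle of the floor of slot 0 of the curing box (8 mm above the table), at x = -92 mm in the box frame; axes as the box. A tablet stands in it with its faces square to the box x axis
- slot1 (a point): middle of the floor of slot 1 of the curing box (8 mm above the table), at x = -46 mm in the box frame; axes as the box. A tablet stands in it with its faces square to the box x axis
- slot2 (a point): middle of the floor of slot 2 of the curing box (8 mm above the table), at x = 0 mm in the box frame; axes as the box. A tablet stands in it with its faces square to the box x axis
- slot3 (a point): middle of the floor of slot 3 of the curing box (8 mm above the table), at x = 46 mm in the box frame; axes as the box. A tablet stands in it with its faces square to the box x axis
- slot4 (a point): middle of the floor of slot 4 of the curing box (8 mm above the table), at x = 92 mm in the box frame; axes as the box. A tablet stands in it with its faces square to the box x axis
- lid: loose white lid, plate 292 (x) x 126 (y) x 8 mm, 250 g, with a plug 254 x 88 x 6 mm under it that drops inside the box walls (5 mm play each way) and a blue handle on top. Origin: centre of the plate's underside, z up. Home (as at the start): origin over the box origin, 115 mm above the table, long axes parallel. On the mat its origin is 10 mm above the table. May get pushed aside
- lid_handle (a point): grip point of the lid's blue handle, 32 mm above the lid's origin; the handle is a block 16 mm thick along the lid's x, 80 mm long along y, from 8 to 44 mm above the lid's origin; grip it across x from above. This point is 24 mm above the plate
- mat: fixed blue mat, 310 (x) x 145 (y) x 4 mm, where the lid is laid down; origin: centre of its underside, on the table
- stand_a: fixed white cooling stand, 170 (x) x 100 (y) mm, two stepped bays with 50 mm back rests. Tablets lean in it 25 degrees off upright, tops towards its -x side (the robot); pinch the top 43 mm with the tool tilted into the tablet's plane and draw out along it. Tablet origins in its frame: bay 0 x -20, z 27 mm; bay 1 x 55, z 67. Origin: centre of underside. Yaw within 0.15 rad
- stand_b: fixed white cooling stand, 170 (x) x 100 (y) mm, two stepped bays with 50 mm back rests. Tablets lean in it 25 degrees off upright, tops towards its -x side (the robot); pinch the top 43 mm with the tool tilted into the tablet's plane and draw out along it. Tablet origins in its frame: bay 0 x -20, z 27 mm; bay 1 x 55, z 67. Origin: centre of underside. Yaw within 0.15 rad
- rose: pink wax tablet, a slab 14 mm thick (its x), 90 wide (y), 95 tall (z), 110 g, a pressed flower on both faces, a dark dot near its top edge; origin: middle of its bottom edge face. If present, it starts in bay 0 of stand_a, and must be moved into the box. Brittle: pressing it into the box with more than 40 N breaks it
- amber: amber yellow wax tablet, a slab 14 mm thick (its x), 90 wide (y), 95 tall (z), 110 g, a pressed flower on both faces, a dark dot near its top edge; origin: middle of its bottom edge face. If present, it starts in bay 1 of stand_a, and must be moved into the box. Brittle: pressing it into the box with more than 40 N breaks it
- green: green wax tablet, a slab 14 mm thick (its x), 90 wide (y), 95 tall (z), 110 g, a pressed flower on both faces, a dark dot near its top edge; origin: middle of its bottom edge face. If present, it starts in bay 0 of stand_b, and must be moved into the box. Brittle: pressing it into the box with more than 40 N breaks it
- violet: violet wax tablet, a slab 14 mm thick (its x), 90 wide (y), 95 tall (z), 110 g, a pressed flower on both faces, a dark dot near its top edge; origin: middle of its bottom edge face. If present, it starts in bay 1 of stand_b, and must be moved into the box. Brittle: pressing it into the box with more than 40 N breaks it
- old0: cream white wax tablet, a slab 14 mm thick (its x), 90 wide (y), 95 tall (z), 110 g, a pressed flower on both faces, a dark dot near its top edge; origin: middle of its bottom edge face. If present, it stands in slot 0 of the box already (exactly one of old0, old2, old4 is present) and is to stay there
- old2: cream white wax tablet, a slab 14 mm thick (its x), 90 wide (y), 95 tall (z), 110 g, a pressed flower on both faces, a dark dot near its top edge; origin: middle of its bottom edge face. If present, it stands in slot 2 of the box already (exactly one of old0, old2, old4 is present) and is to stay there
- old4: cream white wax tablet, a slab 14 mm thick (its x), 90 wide (y), 95 tall (z), 110 g, a pressed flower on both faces, a dark dot near its top edge; origin: middle of its bottom edge face. If present, it stands in slot 4 of the box already (exactly one of old0, old2, old4 is present) and is to stay there
- pitcher: bystander: steel pouring jug, 110 mm tall, 80 mm wide, beyond the work things; leave alone. Origin under its centre
- spray: bystander: blue spray can, 58 x 190 mm tall, left of the work things; leave alone. Origin under its centre
- jar: bystander: white jar with yellow cap, 54 x 75 mm tall, left of the work things; leave alone. Origin under its centre
- mould: bystander: white round silicone mould, 84 x 55 mm tall, right of the work things; leave alone. Origin under its centre
- dye: bystander: small amber bottle, 40 x 70 mm tall, right of the work things; leave alone. Origin under its centre
- spatula: bystander: wooden spatula lying beyond the work things, 200 mm long; leave alone
There are look-alikes about, which are no part of the job. There is more than one size of the amber; the job needs the middle-sized.

How it is judged (in metres and radians):
On the way, in this order (a step that is already met when the one before it is completed fails the run):
1. the lid lies flat on the blue mat, let go (horizontal distance between lid and mat below 0.06 m and height (world z) of lid below 0.02 m and angle between lid's own z axis and vertical below 0.06 rad and contact force between the fingers and lid below 0.5 N), for 0.2 s.
2. every coloured tablet stands upright in a slot, down on the floor of the box, let go ((horizontal distance between rose and slot0 below 0.01 m or horizontal distance between rose and slot1 below 0.01 m or horizontal distance between rose and slot2 below 0.01 m or horizontal distance between rose and slot3 below 0.01 m or horizontal distance between rose and slot4 below 0.01 m) and z of each of rose, amber, green, violet in the frame of crate below 0.014 m and angle between each of rose, amber, green, violet's own z axis and vertical below 0.2 rad and (horizontal distance between amber and slot0 below 0.01 m or horizontal distance between amber and slot1 below 0.01 m or horizontal distance between amber and slot2 below 0.01 m or horizontal distance between amber and slot3 below 0.01 m or horizontal distance between amber and slot4 below 0.01 m) and (horizontal distance between green and slot0 below 0.01 m or horizontal distance between green and slot1 below 0.01 m or horizontal distance between green and slot2 below 0.01 m or horizontal distance between green and slot3 below 0.01 m or horizontal distance between green and slot4 below 0.01 m) and (horizontal distance between violet and slot0 below 0.01 m or horizontal distance between violet and slot1 below 0.01 m or horizontal distance between violet and slot2 below 0.01 m or horizontal distance between violet and slot3 below 0.01 m or horizontal distance between violet and slot4 below 0.01 m) and contact force between the fingers and rose below 0.5 N and contact force between the fingers and amber below 0.5 N and contact force between the fingers and green below 0.5 N and contact force between the fingers and violet below 0.5 N), for 0.2 s.
3. the lid is back on the box, fully home (horizontal distance between lid and crate below 0.01 m and z of lid in the frame of crate between 0.111 and 0.1185 m and angle between lid's own z axis and vertical below 0.03 rad), for 0.2 s.
At the end, for the whole second after the job is handed in: coloured and cream tablets each stand in a slot: bottom edge within 10 mm of the slot middle sideways and 6 mm of the floor, upright within 0.2 rad; the lid is home: within 10 mm of the box centre, 3.5 mm of full depth, level within 0.03 rad; all at rest (all of step 3 and (horizontal distance between rose and slot0 below 0.01 m or horizontal distance between rose and slot1 below 0.01 m or horizontal distance between rose and slot2 below 0.01 m or horizontal distance between rose and slot3 below 0.01 m or horizontal distance between rose and slot4 below 0.01 m) and z of each of rose, amber, green, violet, old0, old2, old4 in the frame of crate below 0.014 m and angle between each of rose, amber, green, violet, old0, old2, old4's own z axis and vertical below 0.2 rad and (horizontal distance between amber and slot0 below 0.01 m or horizontal distance between amber and slot1 below 0.01 m or horizontal distance between amber and slot2 below 0.01 m or horizontal distance between amber and slot3 below 0.01 m or horizontal distance between amber and slot4 below 0.01 m) and (horizontal distance between green and slot0 below 0.01 m or horizontal distance between green and slot1 below 0.01 m or horizontal distance between green and slot2 below 0.01 m or horizontal distance between green and slot3 below 0.01 m or horizontal distance between green and slot4 below 0.01 m) and (horizontal distance between violet and slot0 below 0.01 m or horizontal distance between violet and slot1 below 0.01 m or horizontal distance between violet and slot2 below 0.01 m or horizontal distance between violet and slot3 below 0.01 m or horizontal distance between violet and slot4 below 0.01 m) and (horizontal distance between old0 and slot0 below 0.01 m or horizontal distance between old0 and slot1 below 0.01 m or horizontal distance between old0 and slot2 below 0.01 m or horizontal distance between old0 and slot3 below 0.01 m or horizontal distance between old0 and slot4 below 0.01 m) and (horizontal distance between old2 and slot0 below 0.01 m or horizontal distance between old2 and slot1 below 0.01 m or horizontal distance between old2 and slot2 below 0.01 m or horizontal distance between old2 and slot3 below 0.01 m or horizontal distance between old2 and slot4 below 0.01 m) and (horizontal distance between old4 and slot0 below 0.01 m or horizontal distance between old4 and slot1 below 0.01 m or horizontal distance between old4 and slot2 below 0.01 m or horizontal distance between old4 and slot3 below 0.01 m or horizontal distance between old4 and slot4 below 0.01 m) and linear speed of each of rose, amber, green, violet, lid below 0.03 m/s); the robot touches nothing.
It fails at once if a bystander is moved more than 40 mm (distance of any of pitcher, spray, jar, mould, dye, spatula from where it was at the start of the episode above 0.04 m).
It fails at once if the cream tablet is taken from its slot (distance of any of old0, old2, old4 from where it was at the start of the episode above 0.03 m).
It fails at once if a tablet is pressed or dropped into the box with more than 40 N (contact force between any of rose, amber, green, violet and crate above 40 N).
Of rose, amber, green, violet only 3 to 4 are there at a start; the rules pass over those that are not, and their reading is None.
Of old0, old2, old4 only 1 to 1 are there at a start; the rules pass over those that are not, and their reading is None.
At some moment in a run one of lid may be knocked a few centimetres aside while the robot is not near it.
It also fails if it takes over 210 s, if anything falls off the work surface, if the arm or the gripper's body presses on something with over 40 N, if the wrist force passes 120 N, or if a joint passes its speed limit or range.

### The arm

A 7-joint arm with a two-finger parallel gripper is mounted at the origin on the work surface. World frame = base frame: x ahead of the robot, y to its left, z up, the work surface at z = 0. Lengths are in mm, angles in rad, forces in N, time in s.
With the tool pointing down it reaches from about 400 to 900 mm from the base axis. Payload 5.6 kg.
Tool frame: the origin (TCP) lies midway between the tips of the shut fingers; the grasp point (between the pads) lies 19 mm behind it; x points along the fingers, y is the direction in which the jaws open and shut, and the axes are right-handed (so a half turn about x gives the same grasp; the last joint's range is limited). The gripper opens to 92 mm and grips with 3 to 60 N. Pads are 20 mm wide; open, the fingers measure 128 mm over their backs; the gripper's body (75 mm by 189 mm) begins 69 mm behind the grasp point.
Start: joints at [-1.2, 0.468, -0.012, 1.603, 0.006, 1.071, -0.056], TCP at [261.4, 595.129, 214.592] pointing down, gripper open.
Joint ranges: [-2.53, 2.53], [-0.31, 2.02], [-1.57, 1.55], [0.28, 2.44], [-1.29, 4.43], [0.15, 1.84], [-2.92, 2.92]. Speed limits (rad/s): [2.57, 2.57, 3.14, 3.14, 3.14, 3.14, 3.14].

### API

Orientations are given as a rotation vector (axis times angle).
In Python, from cell import robot, grip, kin, viewer gives the robot as it stands. Calls block until the motion is done:
- robot.movep(position, orientation): joint-space move of the TCP to a pose.
- robot.servo_line(position, feed=150, rotation=None): straight line of the TCP; rotation=None keeps the orientation; feed is the mean speed in mm/s.
- robot.goto_joints(angles): joint-space move.
- grip(opening, newtons=None): opening from 0.0 (shut) to 1.0 (fully open); newtons is the grip in N (None keeps the last); returns when the fingers have stopped.
- robot.hold(seconds).
- kin.ik(position, orientation): joint angles nearest the present ones, or None.
- robot.observe(): the state.
- viewer.read_camera(name): name is "scene" or "side" or "wrist"; returns the picture (400x640x3 uint8, red, green, blue); there is no depth.
- viewer.camera_info(name): a dict with "camera_matrix" (3x3 intrinsics, pixels), "R" (3x3) and "t" (3): a world point X has camera coordinates R X + t. Camera axes: x right, y down, z forward; pixel columns grow to the right and rows downward; lengths in mm; the calibration is good to about 2 mm. A picture is of the moment at which its call begins: read the wrist's pose just before it. camera_info takes no time and is no camera call; for the wrist camera it gives the pose at the moment of the call.
A pose or a line that the arm cannot do raises robot.IKError and nothing moves.
- robot.job_done(): hands the job in, once; it reports no verdict.
Trained networks look in the newest picture that a camera, given by its name, has taken for a name from the list of things; names that differ only in an ending like _2 or _b are one class to them, and where a whole thing is asked for, a point or a joint stands for the part that bears it (a point fixed in the world has none). Each returns a list of dicts, best first, with "confidence" (0 to 1); they miss things now and then, are a little off and sometimes report something else, mostly with a low value. They report only what shows in the picture. A call takes as long as a camera call. They do not tell look-alikes from the thing itself.
- viewer.silhouettes(name, camera): "mask" (400x640 bool, what is visible of it).
- viewer.pinpoint(name, camera): "at" ([x, y, z] in mm, in the coordinates of the camera as it stood for that picture, good to about 4 mm: a listed point, or the origin of a listed thing).
The state is a dict: "t": time; "joints": joint angles; "joint_velocities": joint speeds; "joint_torque": joint torques, N m; "tcp_pos": TCP position; "tcp_rot": TCP orientation; "contact_force": force on the tool from outside, world axes, zero at the start; "wrist_torque": the same for the moment, N m; "grip_width": opening from 0.0 (shut) to 1.0 (fully open).
Only numpy, scipy, OpenCV 4.12 (cv2) and the standard library are available. Lean on these libraries where they do the work, as an engineer would, in place of code of your own. Each camera call takes 0.05 s, during which the arm holds its last target. There are 200 camera calls.

## Working session

There is one attempt and no reset: what is moved stays moved. The work goes in short steps, each a Python script; the robot and the scene stay as the last script left them, time stands still between calls to the robot, and variables do not carry over. Pictures are saved under pics/ and viewed, about 12 in all and at most 16, crops included, and the job is handed in when it is done.

```bash
ls; mkdir -p pics
cat > h.py <<'E'
import numpy as np, cv2
from scipy.spatial.transform import Rotation as Ro
from cell import robot, grip, kin, viewer
def cam2w(p,info): return np.array(info["R"]).T@(np.array(p)-np.array(info["t"]))
def shot(cam,name=None):
    info=viewer.camera_info(cam); im=viewer.read_camera(cam)
    if name: cv2.imwrite(f"pics/{name}.png",np.ascontiguousarray(im[:,:,::-1]))
    return im,info
def find(name,cam,info):
    return [(round(d["confidence"],2),cam2w(d["at"],info).round(1)) for d in viewer.pinpoint(name,cam)]
E
python3 - <<'E'
from h import *
print(robot.observe()["tcp_rot"],robot.observe()["t"])
for c in ["scene","side"]:
    im,info=shot(c,c+"0")
    print(c,cam2w([0,0,0],info).round())
    for n in ["crate","lid","lid_handle","mat","stand_a","rose","amber","green","violet"]:
        print(n,find(n,c,info))
E
```

```text
pics
[ 0.32327574  1.54654143 -0.32598671] 0.0
scene [1830.  -79. 1023.]
crate [(0.62, array([542.6, 276.6,  -4. ]))]
lid [(0.86, array([542.8, 276.8, 115.8]))]
lid_handle [(0.75, array([543.1, 275.3, 147.7]))]
mat [(0.62, array([519.9, -93.6,  -0.7])), (0.52, array([ 515. , -418.7,   -1.8]))]
stand_a [(0.86, array([545.5,  89.6,  -7.7])), (0.7, array([ 5.511e+02, -2.711e+02,  4.000e-01])), (0.62, array([545.9, 276.2, 148.4]))]
rose []
amber [(0.93, array([ 599.9, -271.8,   68. ])), (0.83, array([ 263.6, -382. ,    6.1])), (0.64, array([ 698.3, -273.4,    6.1])), (0.21, array([542.8, 277.3, 116.1]))]
green []
violet [(0.84, array([600.5,  95. ,  66.1]))]
side [ 405. -865. 1047.]
crate [(0.83, array([543.2, 279.4,   0. ]))]
lid [(0.88, array([546.5, 276. , 110.8])), (0.42, array([779.6, -87.8,   3.2]))]
lid_handle [(0.75, array([547.3, 277.4, 146. ]))]
mat [(0.6, array([527.4, -89.1,   0. ])), (0.49, array([ 532.8, -271. ,   28.1]))]
stand_a [(0.91, array([546. ,  94.8,   0. ])), (0.65, array([ 5.509e+02, -2.738e+02, -1.000e-01])), (0.18, array([ 610.1, -271.5,   65.7]))]
rose [(0.79, array([ 532.4, -268.9,   24.7]))]
amber [(0.78, array([ 6.995e+02, -2.703e+02,  2.000e-01])), (0.64, array([ 534.1, -271.5,   26.9])), (0.62, array([ 608.1, -273.8,   64. ])), (0.57, array([ 265.8, -386.3,    5. ]))]
green []
violet [(0.66, array([602.2,  92.6,  68.4]))]
```

View pics/scene0.png

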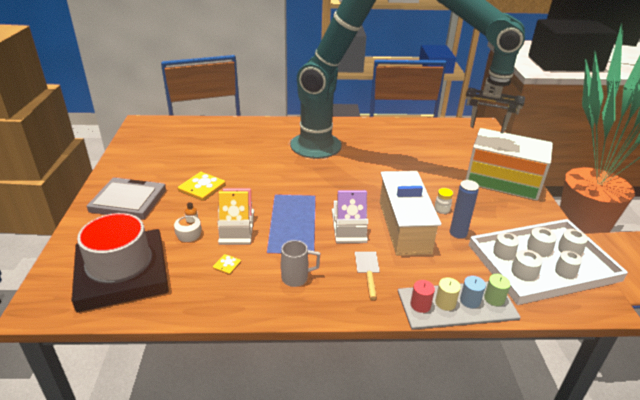

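View pics/side0.png

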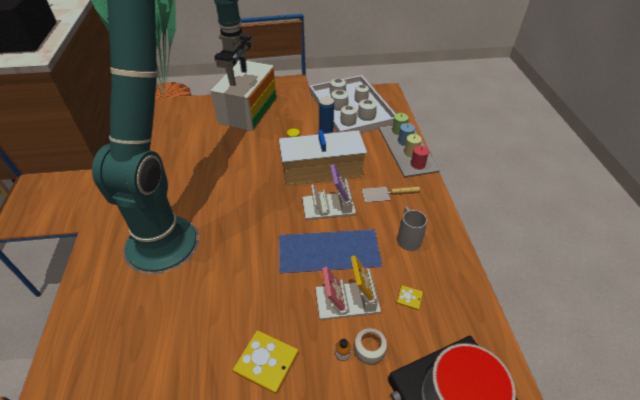

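The scene image shows the crate with its lid at about (410,210), the mat at (293,222), and stand_a (rose and amber) at (235,215). Stand_b is at (350,215) and holds only violet, so green is absent. The amber look-alikes lie flat at (200,185) and (227,264). Next I'll look at the lid from above.

```bash
cat >> h.py <<'E'
from scipy.optimize import minimize
def box(sx,sy,z0,z1): return np.array([[x,y,z] for x in(-sx/2,sx/2) for y in(-sy/2,sy/2) for z in(z0,z1)],float)
def project(P,info):
    c=P@np.array(info["R"]).T+np.array(info["t"]); u=c@np.array(info["camera_matrix"]).T
    return u[:,:2]/u[:,2:]
def fit(views,pts,x0):
    "views: (mask,info) list; pts: convex body in own frame; pose x,y,yaw by silhouette overlap"
    def cost(p):
        W=pts@Ro.from_euler("z",p[2]).as_matrix().T+[p[0],p[1],0]; c=0
        for m,info in views:
            h=cv2.convexHull((project(W,info)*16).astype(np.float32)).round().astype(np.int32)
            q=cv2.fillConvexPoly(np.zeros(m.shape,np.uint8),h,255,cv2.LINE_AA,4)/255.
            c+=1-np.minimum(q,m).sum()/np.maximum(q,m).sum()
        return c/len(views)
    s=np.array(x0,float); sim=np.vstack([s,s+[12,0,.03],s+[0,12,-.05],s+[-8,-8,.06]])
    r=minimize(cost,s,method="Nelder-Mead",options=dict(initial_simplex=sim,xatol=.01,fatol=1e-5,maxiter=300))
    return r.x,r.fun
def mask(name,cam,info,near=None,z=0):
    S=viewer.silhouettes(name,cam)
    if near is not None:
        u=project(np.array([near],float),info)[0]
        S=[s for s in S if np.linalg.norm(np.argwhere(s["mask"]).mean(0)[::-1]-u)<60]
    return S[0]["mask"].astype(float) if S else None
def down(yaw=0.,flip=False,tilt=0.):
    "tool down, jaws along the x axis of a frame with this yaw; tilt leans tool back to -x"
    s=-1 if flip else 1
    R=np.column_stack([[0,0,-1],[s,0,0],[0,-s,0]])
    return (Ro.from_euler("z",yaw)*Ro.from_euler("y",-tilt)*Ro.from_matrix(R)).as_rotvec()
def st(): 
    o=robot.observe(); print("t %.1f tcp %s F %s w %.3f"%(o["t"],np.round(o["tcp_pos"],1),np.round(o["contact_force"],1),o["grip_width"])); return o
E
python3 - <<'E'
from h import *
for f in (False,True):
    for p in ([543,277,400],[543,277,130],[520,-92,30],[620,-272,150]):
        print(f,p,np.round(kin.ik(p,down(0,f,0.436 if p[0]==620 else 0)),2) if kin.ik(p,down(0,f,0.436 if p[0]==620 else 0)) is not None else None)
f=kin.ik([543,277,400],down(0,False)) is None
robot.movep([543,277,380],down(0,f)); st()
im,info=shot("wrist","w1"); print(cam2w([0,0,0],info).round(), np.array(info["R"]).round(2).tolist(), f)
m=mask("lid","wrist",info,[543,277,123]); print(m.sum() if m is not None else None)
if m is not None: cv2.imwrite("pics/w1m.png",m*255); print(fit([(m,info)],box(292,126,115,123),[543,277,0]))
print(find("lid","wrist",info),find("lid_handle","wrist",info))
E
```

```text
False [543, 277, 400] [-0.81  0.28  0.37  1.48 -0.1   1.41 -0.44]
False [543, 277, 130] [-0.77  0.5   0.32  1.79 -0.2   0.88 -0.36]
False [520, -92, 30] [-0.23  0.57  0.44  2.04 -0.4   0.61  0.48]
False [620, -272, 150] [ 0.15  0.44  0.39  1.94 -0.78  0.51  1.1 ]
True [543, 277, 400] [-0.41  0.29 -0.15  1.45  0.04  1.41  2.58]
True [543, 277, 130] [-0.3   0.52 -0.29  1.76  0.19  0.89  2.46]
True [520, -92, 30] [-0.78  1.09  1.33  2.07 -1.23  1.15 -1.99]
True [620, -272, 150] [-0.35  0.68  1.11  1.97 -1.28  0.86 -1.68]
t 2.7 tcp [541.8 278.9 379.1] F [-0.5 -0.6  0.9] w 1.000
[542. 363. 548.] [[1.0, 0.0, -0.0], [0.0, -0.96, 0.29], [-0.0, -0.29, -0.96]] False
18150.0
(array([5.42550275e+02, 2.75569017e+02, 4.37415416e-02]), np.float64(0.03326686729756112))
[(0.97, array([539.9, 276. , 111.2])), (0.64, array([524.2, -89.3,   1.1]))] [(0.95, array([538.3, 275.7, 141.5])), (0.7, array([540.9,  96.5,  -2.8]))][ WARN:0@4.674] global loadsave.cpp:1063 imwrite_ Unsupported depth image for selected encoder is fallbacked to CV_8U.
```

View pics/w1.png

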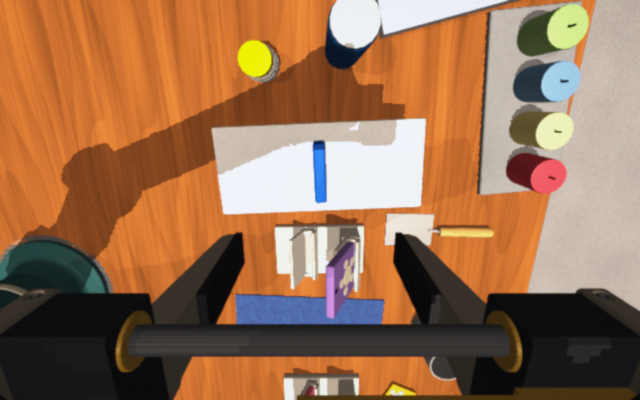

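Run:
```python
from h import *
st()
r=down(0.044)
robot.movep([542.5,276,220],r); robot.hold(.3); st()
robot.servo_line([542.5,276,130],feed=100); robot.hold(.3); st()
grip(0.0,30); o=st()
robot.servo_line([542.5,276,140],feed=40); st()
robot.servo_line([542.5,276,255],feed=120); st()
robot.movep([523,-91,240],down(0)); robot.hold(.3); o=st()
print(Ro.from_rotvec(o["tcp_rot"]).as_matrix().round(3).tolist())
im,info=shot("wrist","w2"); shot("side","s2")
```

```text
t 2.9 tcp [542.4 278.1 379.5] F [0.4 0.2 0.4] w 1.000
t 3.9 tcp [543.2 276.4 221.4] F [ 0.5 -0.3 -0.2] w 1.002
t 5.2 tcp [542.7 276.2 130.4] F [ 0.2  0.8 -0.8] w 1.000
t 6.3 tcp [542.6 276.  130. ] F [ 0.1  0.2 -0.6] w 0.168
t 6.7 tcp [542.6 276.1 140.3] F [-0.7  0.2 -2.3] w 0.171
t 7.8 tcp [541.9 275.8 254.1] F [ 0.7 -0.1 -2.5] w 0.172
t 9.5 tcp [523.2 -90.3 240. ] F [ 0.1 -0.  -2.3] w 0.172
[[-0.0, 1.0, 0.001], [0.0, 0.001, -1.0], [-1.0, -0.0, -0.0]]
```

View pics/s2.png

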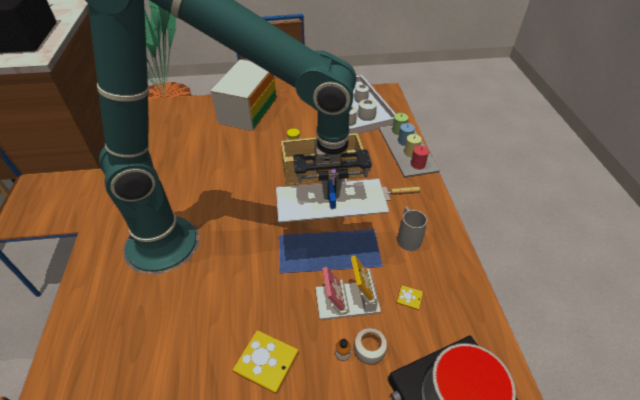

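The lid is held level over the mat at about (330,250). I'll lower it, then look at the box.

Run:
```python
from h import *
robot.servo_line([523,-91,50],feed=130)
robot.servo_line([523,-91,26],feed=40); robot.hold(.2); st()
grip(0.45,30); robot.hold(.3); st()
robot.servo_line([523,-91,100],feed=100); 
robot.movep([523,-91,330],down(0)); robot.hold(.3); st()
im,info=shot("wrist","w3"); 
m=mask("lid","wrist",info,[523,-91,18]); print(find("lid","wrist",info))
if m is not None: print(fit([(m,info)],box(292,126,10,18),[523,-91,0]))
# tablet/stand looks while here
for n in("violet","stand_b"): print(n,find(n,"wrist",info))
robot.movep([543,290,400],down(0.044)); robot.hold(.4); st()
im,info=shot("wrist","w4"); print(find("crate","wrist",info),find("old2","wrist",info))
for i in range(5): print(i,find(f"slot{i}","wrist",info))
m=mask("crate","wrist",info,[543,277,80]); 
if m is not None:
    hull=cv2.convexHull(np.argwhere(m>0)[:,::-1].astype(np.int32)); h=cv2.fillConvexPoly(np.zeros(m.shape,np.uint8),hull,1).astype(float)
    print(fit([(h,info)],box(280,114,0,115),[543,277,0.04]))
```

```text
t 12.2 tcp [523.2 -91.   26.2] F [-0.1  0.5 -1.5] w 0.172
t 13.0 tcp [523. -91.  26.] F [0.6 0.1 0.3] w 0.454
t 15.1 tcp [522.7 -91.  328.9] F [ 0.9 -0.6  0.5] w 0.449
[(0.58, array([523.2, -89.9,   6.9]))]
(array([ 5.22396516e+02, -9.10204265e+01, -1.15126674e-03]), np.float64(0.023128028553606073))
violet [(0.76, array([595.7,  92.2,  63.7])), (0.66, array([522.9, -89.8,  39.5]))]
stand_b [(0.83, array([ 5.406e+02,  9.240e+01, -1.000e-01])), (0.67, array([ 551.2, -272.2,   -1. ]))]
t 17.2 tcp [543.1 289.6 400. ] F [0.3 0.1 0.7] w 0.448
[(0.66, array([542.8, 274. ,   1.3]))] [(0.92, array([539.5, 277.2,  10.1])), (0.52, array([769.3, 134.3,  -6.3]))]
0 [(0.84, array([636.3, 281.9,   8.6])), (0.8, array([451.7, 269.7,   4.7])), (0.75, array([590.7, 276.6,   3.3])), (0.74, array([540.1, 273.1,   7.9])), (0.68, array([498.6, 273.2,   8.3])), (0.42, array([596.1,  91.4,  65.3]))]
1 [(0.84, array([636.3, 281.9,   8.6])), (0.8, array([451.7, 269.7,   4.7])), (0.75, array([590.7, 276.6,   3.3])), (0.74, array([540.1, 273.1,   7.9])), (0.68, array([498.6, 273.2,   8.3])), (0.42, array([596.1,  91.4,  65.3]))]
2 [(0.84, array([636.3, 281.9,   8.6])), (0.8, array([451.7, 269.7,   4.7])), (0.75, array([590.7, 276.6,   3.3])), (0.74, array([540.1, 273.1,   7.9])), (0.68, array([498.6, 273.2,   8.3])), (0.42, array([596.1,  91.4,  65.3]))]
3 [(0.84, array([636.3, 281.9,   8.6])), (0.8, array([451.7, 269.7,   4.7])), (0.75, array([590.7, 276.6,   3.3])), (0.74, array([540.1, 273.1,   7.9])), (0.68, array([498.6, 273.2,   8.3])), (0.42, array([596.1,  91.4,  65.3]))]
4 [(0.84, array([636.3, 281.9,   8.6])), (0.8, array([451.7, 269.7,   4.7])), (0.75, array([590.7, 276.6,   3.3])), (0.74, array([540.1, 273.1,   7.9])), (0.68, array([498.6, 273.2,   8.3])), (0.42, array([596.1,  91.4,  65.3]))]
(array([5.41803498e+02, 2.75306950e+02, 4.69125338e-02]), np.float64(0.019159923399663104))
```

View pics/w4.png

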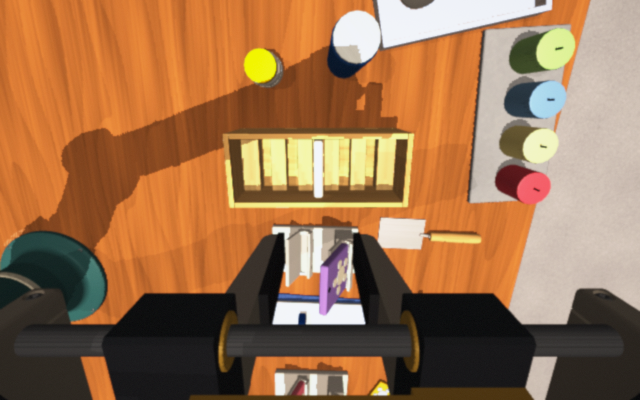

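The box at (318,168) has its cream tablet in slot 2, so slots 0, 1, 3 and 4 are free. The lid is on the mat. Next I'll measure violet.

```bash
cat >> h.py <<'E'
T25=np.radians(25)
def lean(z): return box(14,90,0,95)@Ro.from_euler("y",-T25).as_matrix().T+[0,0,z]
E
python3 - <<'E'
from h import *
robot.movep([585,100,400],down(0)); robot.hold(.4); st()
im,info=shot("wrist","w5"); print(find("violet","wrist",info),find("stand_b","wrist",info))
m=mask("violet","wrist",info,[583,94,110]); V=[]
if m is not None: V.append((m,info)); print("wrist",fit(V,lean(67),[599,93,0]))
ims,si=shot("scene"); m2=mask("violet","scene",si,[583,94,110])
if m2 is not None: print("scene",fit([(m2,si)],lean(67),[599,93,0])); V.append((m2,si)); print("both",fit(V,lean(67),[599,93,0]))
m3=mask("stand_b","wrist",info)
p,_=fit(V,lean(67),[599,93,0]); W=lean(67)@Ro.from_euler("z",p[2]).as_matrix().T+[p[0],p[1],0]
o=im[:,:,::-1].copy(); cv2.polylines(o,[cv2.convexHull(project(W,info).astype(np.float32)).astype(np.int32)],True,(0,255,255),1)
cv2.imwrite("pics/w5o.png",cv2.resize(o[100:300,200:450],None,fx=3,fy=3))
E
```

```text
t 18.9 tcp [584.9 100.8 399.9] F [-0.3  0.3  0.4] w 0.452
[(0.67, array([597.5,  92.2,  63.6])), (0.39, array([637.2, 279.3,   7.1]))] [(0.93, array([ 549.7, -273.7,    0. ])), (0.84, array([539.8,  96.7,   1.1]))]
wrist (array([5.98268870e+02, 9.41299475e+01, 1.87716340e-03]), np.float64(0.08688632154218001))
scene (array([ 5.85061625e+02,  9.43191271e+01, -1.47238074e-02]), np.float64(0.1662849913522516))
both (array([5.97377219e+02, 9.29049572e+01, 7.16558319e-03]), np.float64(0.13256847240661618))
```

View pics/w5o.png

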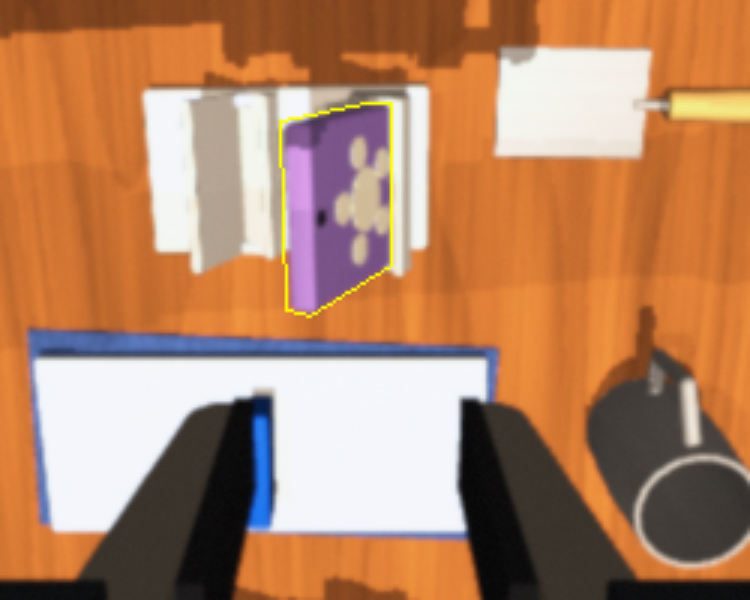

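Violet is well outlined, with only its foot hidden by the stand lip. I'll grasp it.

```bash
cat >> h.py <<'E'
def pick(x,y,z,yaw,d=60):
    up=Ro.from_euler("z",yaw).apply([-np.sin(T25),0,np.cos(T25)]); rot=down(yaw,False,T25)
    P=np.array([x,y,z])+d*up
    robot.movep(P+110*up,rot); grip(0.45,25)
    robot.servo_line(P+50*up,feed=120); robot.servo_line(P,feed=50); robot.hold(.2); st()
    grip(0.0,25); robot.hold(.2); o=st()
    robot.servo_line(P+15*up,feed=40); robot.servo_line(P+125*up,feed=120); st()
def look(name,tag,d=60):
    "pose of held tablet against tool: fit dx,dy,yaw of tablet in tool-aligned frame"
    robot.hold(.3); o=robot.observe(); im,info=shot("wrist",tag); m=mask(name,"wrist",info)
    return o,im,info,m
E
python3 - <<'E'
from h import *
pick(597.5,93.3,67,0.01)
C=np.array([542.4,275.4]);yaw=.046
s=C+Ro.from_euler("z",yaw).apply([46,0,0])[:2]
robot.movep([*s,260],down(yaw)); o,im,info,m=look("violet","w6"); st(); print(s, m is not None and m.sum(), find("violet","wrist",info))
if m is not None:
    cv2.imwrite("pics/w6m.png",m*255)
    p=np.array(o["tcp_pos"]); print("fit",fit([(m,info)],box(14,90,0,95)+[0,0,p[2]-60],[p[0],p[1],yaw]))
shot("side","s6")
E
```

```text
t 22.3 tcp [572.2  93.2 121.7] F [-0.4  0.5  0.8] w 0.451
t 23.1 tcp [572.8  93.1 121.8] F [ 2.3 -0.1  1.1] w 0.148
t 24.7 tcp [518.7  92.3 233.6] F [ 0.2 -0.6 -2. ] w 0.149
t 25.9 tcp [588.3 277.1 260.5] F [-0.9 -0.4 -1.3] w 0.151
[588.35134058 277.51525384] 4344.0 [(0.58, array([496.7, 274.7,   8.6])), (0.57, array([583.1, 273.8, 200.9]))]
fit (array([5.88137120e+02, 2.76352123e+02, 4.55661200e-02]), np.float64(0.23473733733194346))[ WARN:0@10.531] global loadsave.cpp:1063 imwrite_ Unsupported depth image for selected encoder is fallbacked to CV_8U.
```

View pics/w6.png

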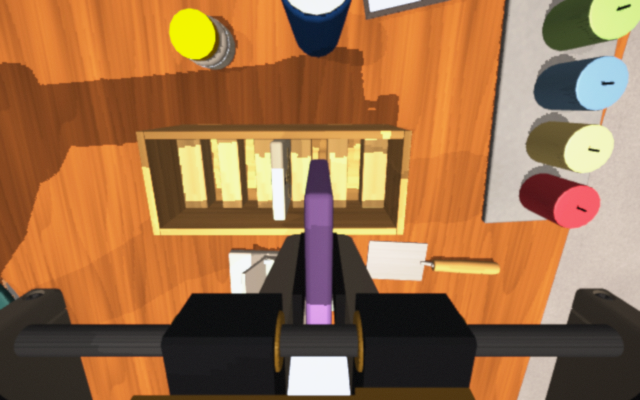

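Run:
```python
from h import *
m=cv2.imread("pics/w6m.png",0)>0
rows=np.where(m.any(1))[0]; print("rows",rows.min(),rows.max(),[ (r,np.where(m[r])[0][[0,-1]].tolist()) for r in (rows.min()+2,rows.min()+8,200,240)])
info=viewer.camera_info("wrist"); o=st()
p=np.array(o["tcp_pos"])
Rz=Ro.from_euler("z",.046)
for dy in(-4,0,4): print(dy,project(np.array([p+Rz.apply([x,45+dy,-60]) for x in(-7,7)]),info).round(1).tolist())
im,info=shot("wrist"); m=mask("crate","wrist",info,[543,277,80])
if m is not None:
    hull=cv2.convexHull(np.argwhere(m>0)[:,::-1].astype(np.int32)); h=cv2.fillConvexPoly(np.zeros(m.shape,np.uint8),hull,1).astype(float)
    q=fit([(h,info)],box(280,114,0,115),[542,275,0.04]);print(q)
    W=box(280,114,0,115)@Ro.from_euler("z",q[0][2]).as_matrix().T+[*q[0][:2],0]
    ov=im[:,:,::-1].copy(); cv2.polylines(ov,[cv2.convexHull(project(W,info).astype(np.float32)).astype(np.int32)],True,(255,0,255),1)
    cx=q[0]
    for i in (-92,-46,0,46,92):
        c=np.array([[i+a,b,46] for a,b in((-10,-49),(10,-49),(10,49),(-10,49))],float)@Ro.from_euler("z",cx[2]).as_matrix().T+[cx[0],cx[1],0]
        cv2.polylines(ov,[project(c,info).astype(np.int32)],True,(255,255,0),1)
    cv2.imwrite("pics/w7.png",cv2.resize(ov[100:260,120:440],None,fx=2.5,fy=2.5))
```

```text
rows 159 323 [(np.int64(161), [311, 327]), (np.int64(167), [309, 328]), (200, [304, 333]), (240, [305, 332])]
t 26.0 tcp [588.3 277.4 260.3] F [ 0.3  0.1 -1. ] w 0.151
-4 [[309.4, 163.7], [327.9, 163.6]]
0 [[309.4, 158.4], [328.0, 158.4]]
4 [[309.3, 153.1], [328.0, 153.1]]
(array([5.42761085e+02, 2.75703417e+02, 4.51829707e-02]), np.float64(0.024053261497624656))
```

View pics/w7.png

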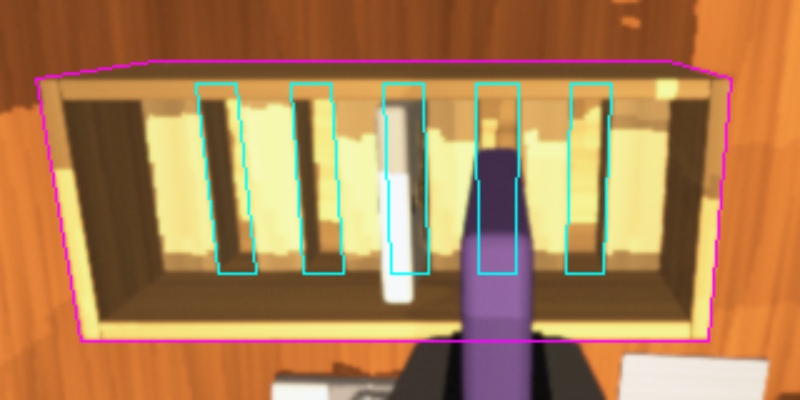

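The outlines agree: the box is at (542.7, 275.6) with yaw 0.0455, and the tablet sits about 1 mm toward −y in hand. I'll insert it with a force guard.

```bash
cat >> h.py <<'E'
C=np.array([542.7,275.6,0]); YAW=.0455
def slot(i): return C+Ro.from_euler("z",YAW).apply([46*(i-2),0,0])
def insert(i,dx=0,dy=0,d=60,zmin=8.0):
    "dx,dy: shift of tool in box frame"
    s=slot(i)+Ro.from_euler("z",YAW).apply([dx,dy,0]); rot=down(YAW)
    robot.servo_line([s[0],s[1],d+130],feed=150,rotation=rot); robot.hold(.2)
    f0=np.mean([robot.hold(.02) or robot.observe()["contact_force"] for _ in range(8)],0)
    robot.servo_line([s[0],s[1],d+55],feed=70); st()
    z=d+55
    while z>d+zmin-3:
        z-=2.5; robot.servo_line([s[0],s[1],z],feed=25)
        f=np.mean([robot.hold(.01) or robot.observe()["contact_force"] for _ in range(4)],0)-f0
        if abs(f[2])>2.5 or np.hypot(f[0],f[1])>4: print("contact z",round(z,1),f.round(1)); break
    o=st(); return o["tcp_pos"][2]-d
def release(d=60):
    robot.hold(.2); grip(0.30,25); robot.hold(.2); o=st(); p=np.array(o["tcp_pos"])
    robot.servo_line([p[0],p[1],p[2]+60],feed=80); robot.servo_line([p[0],p[1],260],feed=150)
E
python3 - <<'E'
from h import *
h=insert(3,0,1); print("bottom est",h)
if h<14: release(); st()
else: shot("side","s8")
E
```

```text
t 28.3 tcp [589.  278.8 115.5] F [-0.4  0.9 -0.7] w 0.149
contact z 67.5 [-1.  -0.   6.7]
t 33.6 tcp [589.3 279.   68.4] F [-0.4  0.4  5.4] w 0.148
bottom est 8.426947363134232
t 34.4 tcp [588.6 278.7  67.4] F [-0.5  0.8 -0.6] w 0.304
t 36.4 tcp [587.9 278.5 258.9] F [-0.6 -0.5 -0.1] w 0.301
```

Violet is seated on the floor. Stand_a is next.

Run:
```python
from h import *
im,info=shot("wrist","w9")
print("crate chk",find("violet","wrist",info))
robot.movep([585,-262,400],down(0)); robot.hold(.4); st()
im,info=shot("wrist","w10"); print(find("stand_a","wrist",info))
ov=im[:,:,::-1].copy()
for n,z,x0 in(("amber",67,[604,-272,0]),("rose",27,[530,-271,0])):
    print(n,find(n,"wrist",info)); m=mask(n,"wrist",info,[x0[0]-20,x0[1],z+45])
    if m is None: print("none");continue
    p,c=fit([(m,info)],lean(z),x0); print("fit",p,c)
    W=lean(z)@Ro.from_euler("z",p[2]).as_matrix().T+[p[0],p[1],0]
    cv2.polylines(ov,[cv2.convexHull(project(W,info).astype(np.float32)).astype(np.int32)],True,(255,255,0),1)
cv2.imwrite("pics/w10o.png",cv2.resize(ov[100:300,200:450],None,fx=3,fy=3))
```

```text
crate chk [(0.88, array([586.8, 278.9,   7.6])), (0.67, array([ 5.812e+02,  4.534e+02, -3.000e-01]))]
t 38.9 tcp [ 585.1 -261.8  400. ] F [-0.6 -0.  -0.8] w 0.297
[(0.73, array([ 550.5, -271.4,   -0.8])), (0.26, array([ 510.9, -423.1,    0.8]))]
amber [(0.91, array([ 606. , -270.8,   67.7])), (0.87, array([ 261.5, -381.1,    9.2])), (0.57, array([ 702.1, -269.2,    5.5]))]
fit [ 6.04015928e+02 -2.71887656e+02  3.49635132e-04] 0.10799567323391734
rose []
fit [ 5.29559068e+02 -2.70172331e+02  1.35739186e-03] 0.08816306684998387
```

View pics/w10o.png

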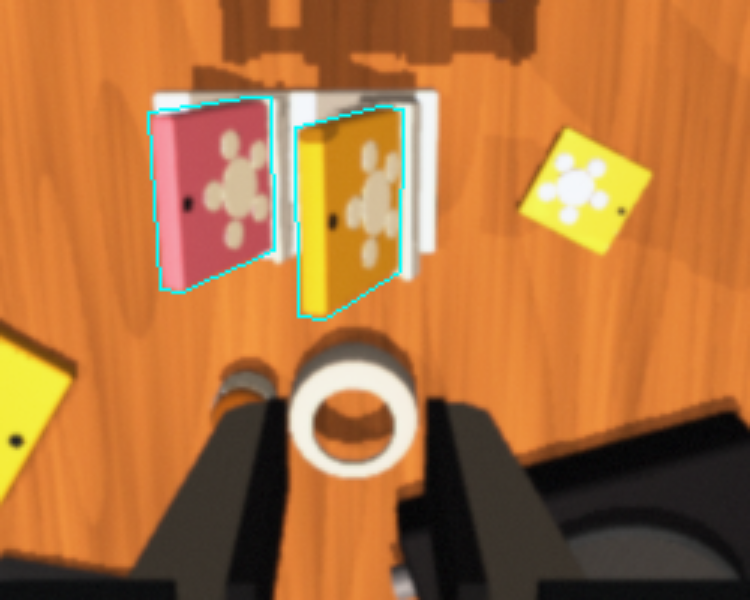

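Amber at (325,210) and rose at (210,195) are both well outlined. I'll take amber first.

```bash
cat >> h.py <<'E'
def inhand(name,tag,d=60):
    "offset of the held tablet's bottom +y edge from nominal, by its picture: dx, dy in the box frame"
    o,im,info,m=look(name,tag); p=np.array(o["tcp_pos"]); Rz=Ro.from_euler("z",YAW)
    if m is None: print("no mask"); return None
    r=np.where(m.any(1))[0]; top=r.min(); c=np.where(m[top+4])[0]; 
    g=np.array([-8,0,8.]); rr=[project(np.array([p+Rz.apply([0,45+k,-d])]),info)[0,1] for k in g]
    e=project(np.array([p+Rz.apply([k,45,-d]) for k in(-7,7)]),info)
    print("rows",top,r.max(),"cols",c.min(),c.max()+1,"expect",e.round(1).tolist())
    dy=np.interp(-(top+.3),-np.array(rr),g); dx=((c.min()+c.max()+1)/2-e[:,0].mean())/np.ptp(e[:,0])*14
    print("dx %.1f dy %.1f"%(dx,dy)); return dx,dy
E
python3 - <<'E'
from h import *
pick(604.5,-271.7,67,0.0)
s=slot(1); robot.movep([s[0],s[1],260],down(YAW)); q=inhand("amber","w11"); st(); shot("side","s11")
E
```

```text
t 42.4 tcp [ 579.2 -271.7  121.7] F [-0.4  0.6  0. ] w 0.449
t 43.1 tcp [ 579.1 -271.7  121.3] F [-1.   0.5  0.8] w 0.150
t 44.7 tcp [ 526.3 -271.2  234.2] F [ 0.3  0.1 -1.2] w 0.150
rows 124 236 cols 239 476 expect [[309.4, 158.4], [328.0, 158.3]]
dx 29.2 dy 8.0
t 47.1 tcp [496.9 273.3 260. ] F [-0.1  0.2 -1.2] w 0.150
```

View pics/w11.png

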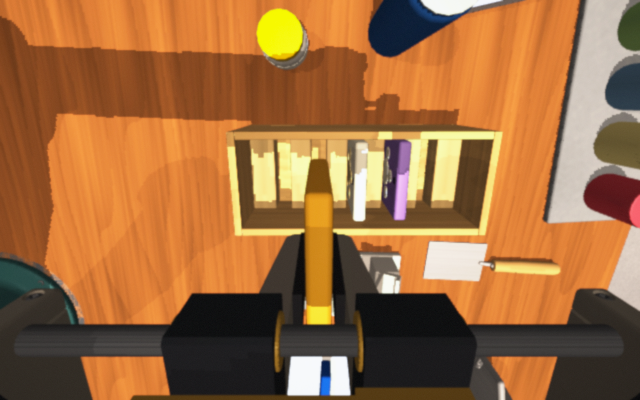

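Amber is in hand, its bottom edge at row ~158, columns 308–328, so it is centred. The network's mask was of the crate and I'm ignoring it. I'll insert amber, then pick rose.

Run:
```python
from h import *
h=insert(1,0,0.3); print("bottom est",h)
if h<14:
    release(); st()
    pick(530,-270.8,27,0.0)
    s=slot(4); robot.movep([430,-150,270],down(0)); robot.movep([s[0],s[1],260],down(YAW)); st(); q=inhand("rose","w12")
```

```text
t 49.3 tcp [497.1 273.9 115.4] F [-0.5  0.5 -0.9] w 0.153
contact z 67.5 [0.1 1.  3.8]
t 54.7 tcp [497.1 274.1  67.8] F [-0.3  0.6  2.8] w 0.152
bottom est 7.808942222714876
t 55.5 tcp [496.7 273.8  67.5] F [ 0.5 -0.3  0.3] w 0.299
t 57.4 tcp [496.1 273.7 259.1] F [-0.6  1.1 -0.3] w 0.298
t 61.8 tcp [ 504.7 -270.7   81.5] F [-0.8 -0.5 -0.4] w 0.452
t 62.5 tcp [ 504.5 -270.8   81.3] F [-0.5 -0.3 -0.7] w 0.148
t 64.1 tcp [ 451.8 -270.4  194.2] F [-0.4 -0.6 -1.4] w 0.145
t 66.8 tcp [635.2 277.4 260.8] F [-0.  -0.7 -1.4] w 0.150
rows 158 323 cols 310 329 expect [[309.3, 158.4], [327.9, 158.3]]
dx 0.7 dy 0.0
```

View pics/w12.png

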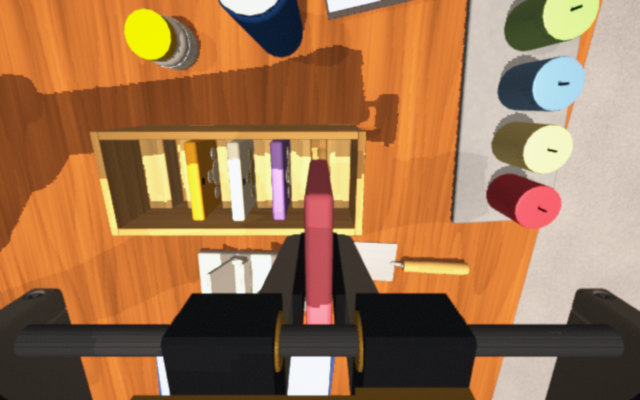

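Amber (198,180), cream (238,180) and violet (280,180) stand in their slots, and rose is centred over slot 4. I'll insert it, then look at the lid.

Run:
```python
from h import *
h=insert(4,-0.3,0.2); print("bottom est",h)
if h<14:
    release(); im,info=shot("wrist","w13")
    for n in("rose","amber","violet","old2"): print(n,find(n,"wrist",info)[:2])
    robot.movep([523,-85,360],down(0)); robot.hold(.4); st()
    im,info=shot("wrist","w14"); m=mask("lid","wrist",info); print(find("lid","wrist",info),find("lid_handle","wrist",info))
    if m is not None:
        p,c=fit([(m,info)],box(292,126,10,18),[523,-91,0]); print(p,c)
        ov=im[:,:,::-1].copy();W=box(292,126,10,18)@Ro.from_euler("z",p[2]).as_matrix().T+[p[0],p[1],0]
        cv2.polylines(ov,[cv2.convexHull(project(W,info).astype(np.float32)).astype(np.int32)],True,(0,0,255),1); cv2.imwrite("pics/w14o.png",ov)
```

```text
t 69.3 tcp [634.7 280.1 115.6] F [-0.  -0.7 -1.2] w 0.151
contact z 65.0 [-3.7 -0.7 14.5]
t 75.0 tcp [634.8 280.5  67.5] F [-3.9 -0.4 13.7] w 0.149
bottom est 7.536575138638341
t 75.8 tcp [634.2 279.9  64.8] F [0.1 0.3 0.2] w 0.304
rose [(0.78, array([632.3, 276.8,   6.1]))]
amber [(0.68, array([497.6, 271.7,  10.7])), (0.16, array([448.5, 425.9,   1.9]))]
violet [(0.45, array([540. , 276.1,   7.9]))]
old2 [(0.92, array([539.4, 278.3,   8.8]))]
t 79.9 tcp [523.1 -84.8 359.9] F [-0.2  0.2 -0.7] w 0.301
[(0.69, array([524.1, -90.8,   6.8]))] [(0.58, array([522.1, -89.4,  40.7]))]
[ 5.22062134e+02 -9.13253894e+01  1.00169890e-02] 0.05633153559968329
```

View pics/w14o.png

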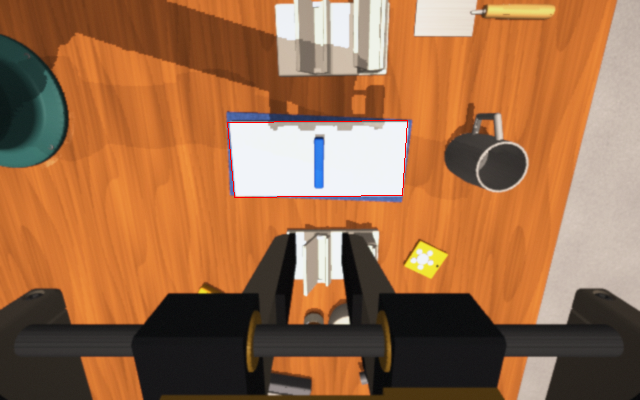

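View pics/w13.png

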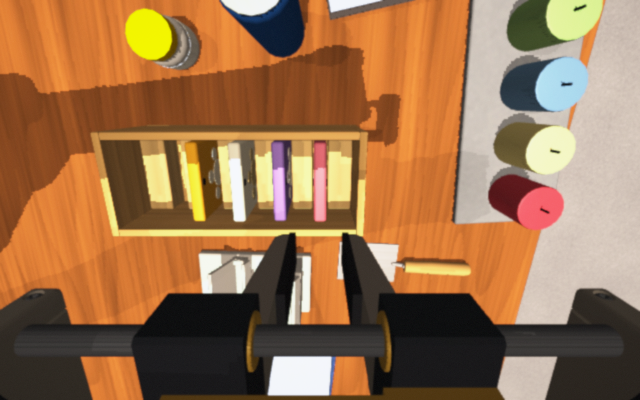

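Run:
```python
from h import *
grip(0.45,30)
robot.movep([522.9,-91,110],down(0.002)); robot.servo_line([522.9,-91,26],feed=90); robot.hold(.2); st()
grip(0.0,30); robot.hold(.2); st()
robot.servo_line([522.9,-91,40],feed=40); robot.servo_line([522.9,-91,255],feed=150)
r=down(0.045)
robot.movep([542.6,275.9,255],r); robot.hold(.3); st()
im,info=shot("wrist","w15"); m=mask("lid","wrist",info,[543,276,250]); print(m is not None)
if m is not None: z=robot.observe()["tcp_pos"][2]-15; print(z,fit([(m,info)],box(292,126,z,z+8),[543,276,.045]))
```

```text
t 82.7 tcp [523.3 -90.9  26.5] F [-0.1  0.6 -0. ] w 0.450
t 83.4 tcp [523. -91.  26.] F [-0.6 -0.1  1.8] w 0.174
t 87.2 tcp [542.9 275.  255.2] F [-0.5  0.  -1.3] w 0.172
True
240.1143546153201 (array([5.42492851e+02, 2.74346176e+02, 4.17095444e-02]), np.float64(0.17642220038259504))
```

All three coloured tablets and the cream one stand in their slots. I'll lower the lid.

Run:
```python
from h import *
P=[542.6,276.0]
robot.servo_line([*P,150],feed=100); robot.hold(.3); f0=np.array(st()["contact_force"])
z=150
while z>130:
    z-=2; robot.servo_line([*P,z],feed=30); f=np.mean([robot.hold(.01) or robot.observe()["contact_force"] for _ in range(4)],0)-f0
    if abs(f[2])>3 or np.hypot(f[0],f[1])>6: print("contact",z,f.round(1)); break
o=st()
if o["tcp_pos"][2]<133.5:
    grip(0.45,30); robot.hold(.3); st(); robot.servo_line([*P,230],feed=100); robot.movep([542.6,276,380],down(.045)); robot.hold(.4); st()
    im,info=shot("wrist","w16"); m=mask("lid","wrist",info,[543,277,123]); print(find("lid","wrist",info)[:1])
    if m is not None: print(fit([(m,info)],box(292,126,115,123),[543,277,0]))
    im,si=shot("side"); print(find("lid","side",si)[:1]); cv2.imwrite("pics/s16.png",cv2.resize(im[80:240,230:450,::-1],None,fx=3.5,fy=3.5))
```

```text
t 88.8 tcp [542.7 276.1 150.3] F [ 0.1  0.3 -1.2] w 0.171
contact 130 [-1.9 -1.2  6.4]
t 91.6 tcp [542.9 276.1 131. ] F [-1.6 -1.4  4.8] w 0.171
t 92.5 tcp [542.6 276.  130. ] F [-0.1  0.4  0.3] w 0.452
t 94.7 tcp [542.4 275.9 379.3] F [ 0.4 -0.3 -0.3] w 0.451
[(0.69, array([579.6, 452.1,   1.5]))]
(array([5.43201661e+02, 2.76083594e+02, 3.98654019e-02]), np.float64(0.03160884795950725))
[(0.91, array([547. , 281.7, 111.2]))]
```

View pics/s16.png

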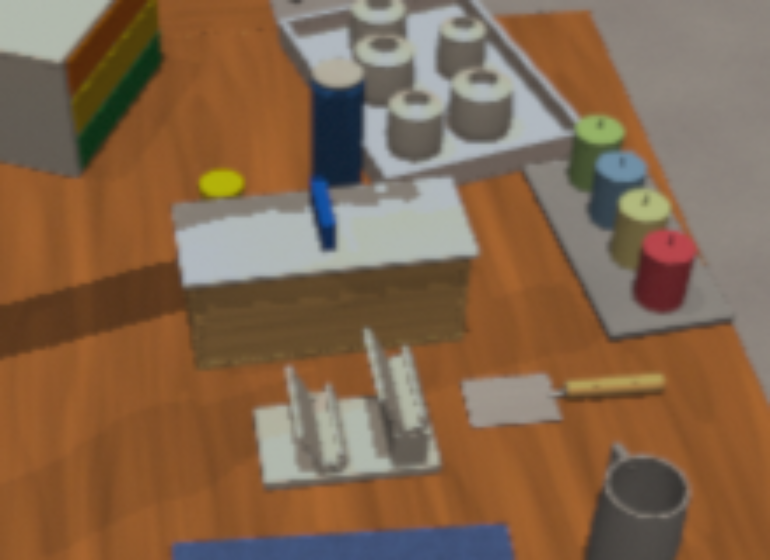

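The lid lies flat and square on the box at about (325,230), with no gap. I'm handing in.

Run:
```python
from h import *
im,info=shot("wrist"); m=mask("lid","wrist",info,[543,277,123])
if m is not None: print(fit([(m,info)],box(292,126,115,123),[543,277,0]))
robot.job_done()
```

```text
(array([5.41420087e+02, 2.74907786e+02, 4.70462794e-02]), np.float64(0.05050762857908486))
the job is handed in; nothing more can be done
```

The job is done and handed in at about 95 s of the 210 s allowed. No verdict was reported.

- **What was moved:** I laid the lid on the mat. Violet went into slot 3, amber (the middle-sized one) into slot 1 and rose into slot 4. Then I put the lid back. Green was not in the scene. The cream tablet stayed in slot 2.
- **Tablet checks:** Each one touched the floor of the box at the expected depth. The highest force change I measured was about 15 N, against the 40 N limit. The last picture before the lid went on shows all four tablets upright in their slots.
- **Lid checks:** It touched down at full depth. Two fits from the wrist camera put its centre within about 1.5 mm of the box centre and square to it. The side picture shows it flat, with no gap.
- **Readings that disagreed:**
    - The network once returned the crate as the amber mask.
    - It once placed violet at the cream tablet.
    - The final wrist-camera call placed the lid at (580, 452).
    - The final side-camera call put the lid about 7 mm off the box centre and 4 mm low.

    I went by the pictures, outline fits and contact heights instead.

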